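# Depth-check a pot on the bench gauge

### The job

Gauge the depth of the pot with the blue band: take it from the sloping rack, turn it upside down over the gauge's upright sprung stem and press it down gently until its rim sits flat and fully home on the steel anvil all round. Finish while still gripping the pot and holding it firmly down on the anvil, so that the dial can be read; do not let go. Leave the pot with the red band in the rack and the black marker and the roll of white labels where they are.

Things in the scene. Friction and masses are not known exactly. Their poses are not given: they have to be found in the camera images.
- pot_blue: pot to gauge: straight white plastic, outer diameter 58, height 85, wall and floor 3 (bore 52, 82 deep), 80 g, blue band 58 to 70 from its base. Origin: centre of the underside of its closed base; z axis: from base to open mouth. In the rack it slopes, base end up, mouth end down and to the robot's left or ahead left, axis 30 degrees below level; the bay (near or far) varies
- pot_blue_rim (a point): centre of the blue-banded pot's mouth, in the plane of the rim, 85 mm from its base along the pot's z axis
- pot_red: the other pot, the same but with a red band; it stays in the rack. Origin and axes as for the blue-banded pot
- rack: fixed steel rack, base plate 130 x 190, two bays 120 apart along its y. Origin on the table under its centre, z up, x the way the mouths point. Pots rest on two rails under them, rims against a low end stop; nothing stands beside or above a pot. It lifts straight up or out base first. Base centres at x -34, y +60 or -60, z 90; rim centres at x 40, z 47
- gauge: bench depth gauge fixed to the table: grey foot 140 x 116 mm, blue housing, a round steel anvil on top, an upright stem in the middle and a dial in front (its -x side). Origin on the table under the stem's axis, z up
- anvil: round steel anvil of the gauge, 76 mm diameter: the flat face on which the pot's rim seats, with a centring boss in the middle (47 mm diameter, tapering to 34 at its top, 8 high)
- seat (a point): centre of the anvil's flat face, on the stem's axis, 88 mm above the table
- plunger_tip (a point): top of the sprung stem, on its axis: 182 mm above the table (94 above the anvil's face) at rest; the brass head is 25 mm in diameter and the fixed guide below it 20 mm
- plunger_stem (a joint): how far the stem is pressed down, m: 0 at rest, 0.012 when a pot's rim is on the anvil (its own travel goes on to 0.016). Spring: about 4 N to start it, 8 N at 0.012; it lifts a pot that is let go
- marker_black: black and white marker pen, 134 mm, lying on the table behind the rack
- label_roll: roll of white labels, 69 mm diameter, 60 high, standing on end on the table behind the rack
Not all that is in view belongs to the job. What is shaped like the pot_blue but yellow is not meant.

How it is judged:
On the way:
1. the blue-banded pot is upside down over the stem, stem not yet pressed (angle between pot_blue's own z axis and vertical above 2.8 rad and horizontal distance between pot_blue_rim and seat below 0.02 m and z of pot_blue_rim in the frame of seat above 0.012 m and value of joint plunger_stem below 0.003 m), for 0.1 s.
At the end, for the whole second after the job is handed in: Blue-banded pot upside down, gripped, still; rim within 2 mm of the anvil face, pressing on it over 1 N; axis within 5 mm of the stem and 3 degrees of upright; stem in over 10.5 mm; red-banded pot within 15 mm, marker and label roll within 30 mm of their starts (value of joint plunger_stem above 0.0105 m and z of pot_blue_rim in the frame of seat below 0.002 m and horizontal distance between pot_blue_rim and seat below 0.005 m and angle between pot_blue's own z axis and vertical above 3.09 rad and contact force between pot_blue and anvil above 1 N and contact force between the fingers and pot_blue above 2 N and linear speed of pot_blue below 0.01 m/s and distance of pot_red from where it was at the start of the episode below 0.015 m and distance of each of marker_black, label_roll from where it was at the start of the episode below 0.03 m); the arm keeps its last pose, push and grip.
It fails at once if the pot is slammed down on the sprung stem (stem driven in faster than 0.25 m/s) (velocity of joint plunger_stem above 0.25 m/s).
It fails at once if the pot's rim is crushed on the anvil (more than 60 N) (contact force between pot_blue and anvil above 60 N).
It fails at once if the red-banded pot is moved by more than 30 mm (distance of pot_red from where it was at the start of the episode above 0.03 m).
It also fails if it takes over 42 s, if anything falls off the work surface, if the arm or the gripper's body presses on something with over 40 N, if the wrist force passes 120 N, or if a joint passes its speed limit or range.

### The arm

A 6-joint arm with a two-finger parallel gripper is mounted at the origin on a cart in front of the work surface, level with it; the furniture and walls round the work are solid. World frame = base frame: x ahead of the robot, y to its left, z up, the work surface at z = 0. Lengths are in m, angles in rad, forces in N, time in s.
With the tool pointing down it reaches from about 0.425 to 0.95 m from the base axis. Payload 14.7 kg.
Tool frame: the origin (TCP) lies between the finger pads; the fingertips stand 8 mm ahead of it and the grasp point (between the pads) lies 11 mm behind it (env.tips_ahead is the z of the fingertips in the tool frame, in m); z points along the fingers, y is the line along which they close (so a half turn about z gives the same grasp; the last joint's range is limited). The gripper opens to 85 mm and grips with 20 to 120 N. Pads are 22 mm wide; open, the fingers measure 114 mm over their backs; the gripper's body (76 mm by 85 mm) begins 54 mm behind the grasp point. The pads swing forward as they close: fully open they stand 13 mm farther back than shut.
Start: joints at [1.274, 0.48, 1.596, -0, 1.065, -0.047], TCP at [0.161, 0.63, 0.239] pointing down, gripper open.
Joint ranges: [-2.75, 2.75], [-0.82, 2.05], [0.23, 2.67], [-1.56, 4.7], [0.09, 2.69], [-2.92, 2.92]. Speed limits (rad/s): [1.89, 1.89, 2.39, 3.01, 3.01, 3.01].

### API

Orientations are given as a unit quaternion [x, y, z, w].
In Python, from bench import env gives the robot as it stands. The module is installed in compiled form; this text tells all that it offers.
- The arm moves only by the tool carry_out, never from a script. Its argument "plan" is one flat list of numbers, 7 for each row, row after row: the shift along the tool's x, y, z in mm, then the turn, a rotation vector about the tool's x, y, z in degrees, then the closure, from -1 (fully open) to 1 (shut), so that 0 is half open. A call has 1 to 8 rows; each row shifts and turns the commanded pose from where the row before left it, along the tool's axes as they then stand; what a row does not reach is not made up. A row lasts 1/10 s, in which the tool goes at most 50 mm and 8.59 degrees, less where a joint would pass 70% of its speed; a pose out of reach is approached as far as the arm can. A call with a gripper value outside its range is refused whole. The fingers move at their own pace and stop on an object; the grip force is fixed at half the most. Time passes only in rows, so rows that do not move let the fingers close. It gives the time, the measured TCP pose, the force, the opening and the grip force at its end, in the units of the state.
- env.get_obs(): the state, without advancing time (a new reading comes with each control period).
- env.snapshot(name): name is "side" or "top" or "wrist"; returns the picture (420x560x3 uint8, blue, green, red); there is no depth.
- env.calibration(name): a dict with "mtx" (3x3 intrinsics, pixels), "T" (4x4, takes a point from camera to world coordinates). Camera axes: x right, y down, z forward; pixel columns grow to the right and rows downward; lengths in m; the calibration is good to about 2 mm. A picture is of the moment at which its call begins: read the wrist's pose just before it. calibration takes no time and is no camera call; for the wrist camera it gives the pose at the moment of the call.
- env.finish_job(): hands the job in; it is judged then, once.
The state is a dict: "time": time; "joint_positions": joint angles; "joint_vel": joint speeds; "tau": joint torques, N m; "tool_pos": TCP position; "tcp_rot": TCP orientation; "ft_force": force on the tool from outside, world axes, zero at the start; "ft_torque": the same for the moment, N m; "grip_width": opening from 0.0 (shut) to 1.0 (fully open); "grip_force": force on a finger pad.
Only numpy, scipy, OpenCV 4.12 (cv2) and the standard library are available. Lean on these libraries where they do the work, as an engineer would, in place of code of your own. Each camera call takes 0.05 s, during which the arm holds its last target. There are 200 camera calls.

## Working session

There is one attempt and no reset: what is moved stays moved. The work goes in short steps, Python scripts to look and compute and a tool call to move; the robot and the scene stay as the last step left them, time stands still between calls to the robot, and variables do not carry over. Pictures are saved under pics/ and viewed, at most 10 in all, crops included, and the job is handed in when it is done.

Besides the shell and the picture viewer there is one more tool, called by a JSON object that holds its "fn" and its "kwargs", one argument or row to a line. carry_out: Moves the arm, as the interface text tells. Its arguments: {"type":"object","properties":{"plan":{"type":"array"}},"required":["plan"]}

```bash
mkdir -p pics; python3 - <<'E'
from bench import env
import cv2,numpy as np
np.set_printoptions(precision=4,suppress=True)
o=env.get_obs();print(o['time'],o['tool_pos'],o['tcp_rot'],o['grip_width'],env.tips_ahead)
a=env.snapshot("side");b=env.snapshot("top")
cv2.imwrite("pics/side.png",a);cv2.imwrite("pics/top.png",b)
for n in("side","top","wrist"):c=env.calibration(n);print(n,c["mtx"],c["T"])
E
```

```text
0.0 [0.1606 0.6295 0.2387] [ 0.1246  0.9922 -0.0006 -0.0001] 0.9975700683321016 0.008
side [[428.0974   0.     279.9292]
 [  0.     428.0974 204.4057]
 [  0.       0.       1.    ]] [[-0.991  -0.067   0.1159  0.443 ]
 [-0.1336  0.4376 -0.8892  0.9179]
 [ 0.0089 -0.8967 -0.4426  0.5877]
 [ 0.      0.      0.      1.    ]]
top [[416.4081   0.     285.1354]
 [  0.     416.4081 203.2991]
 [  0.       0.       1.    ]] [[ 0.0081 -0.996   0.0893  0.4945]
 [-0.9998 -0.0097 -0.0177  0.0131]
 [ 0.0185 -0.0892 -0.9958  1.0274]
 [ 0.      0.      0.      1.    ]]
wrist [[370.0021   0.     275.1966]
 [  0.     370.0021 211.6728]
 [  0.       0.       1.    ]] [[ 0.2479  0.9356  0.2513  0.0953]
 [ 0.9688 -0.2391 -0.0653  0.6446]
 [-0.001   0.2597 -0.9657  0.3736]
 [ 0.      0.      0.      1.    ]]
```

View pics/top.png

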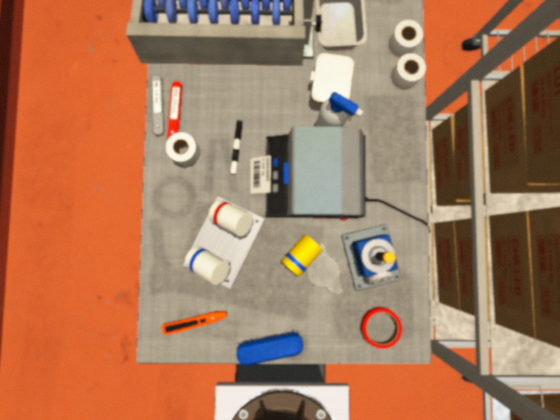

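View pics/side.png

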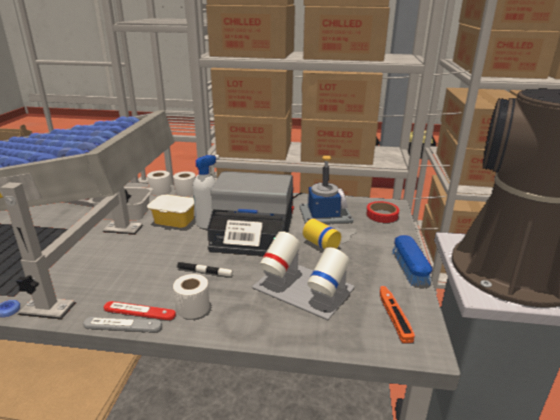

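The top view has three candidates. A white pot with a blue band is in the near rack bay at (209,266), a white pot with a red band is in the far bay at (231,217), and a yellow pot with a blue band stands at (301,255). The white blue-banded pot in the rack fits the description. The gauge is at (377,257), with its stem head at (389,257). An enlarged crop will confirm this.

```bash
python3 - <<'E'
import cv2,numpy as np
t=cv2.imread("pics/top.png")
a=cv2.resize(t[190:290,175:275],None,fx=4,fy=4,interpolation=3)
b=cv2.resize(t[210:310,335:435],None,fx=4,fy=4,interpolation=3)
cv2.imwrite("pics/c.png",np.hstack([a,b]))
E
```

```text
(no output)
```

View pics/c.png

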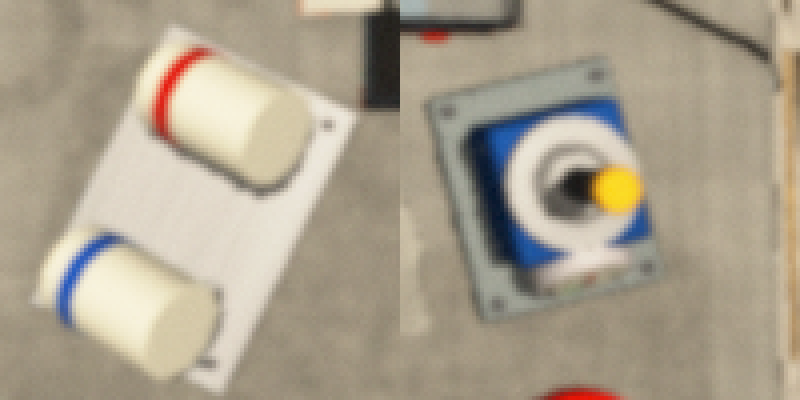

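The crop confirms it: the white blue-banded pot is in the near bay, with its base disc at about (221,273) and its mouth to the left and slightly ahead. The gauge's anvil is at about (378.5,255.5) and its stem head at (389,257).

```bash
cat >h.py <<'E'
from bench import env
import numpy as np
np.set_printoptions(precision=4,suppress=True)
def ray(n,uv,z,c=None):
    c=c or env.calibration(n);d=c["T"][:3,:3]@np.linalg.solve(c["mtx"],[*uv,1]);p=c["T"][:3,3]
    return p+d*(z-p[2])/d[2]
def proj(c,P):
    q=np.linalg.inv(c["T"])@[*P,1];q=c["mtx"]@q[:3];return q[:2]/q[2]
E
python3 - <<'E'
from h import *
f=lambda x,y,ox,oy:((x+.5)/4-.5+ox,(y+.5)/4-.5+oy)
C=[ray("top",f(x,y,175,190),.005) for x,y in((172,25),(357,108),(222,393),(32,303))]
print(np.array(C),"sides",[np.linalg.norm(C[i]-C[i-1]) for i in range(4)])
c=np.mean(C,0);ax=(C[0]-C[1]+C[3]-C[2]);yaw=np.arctan2(ax[1],ax[0])
print("centre",c,"yaw",np.degrees(yaw))
R=np.array([[np.cos(yaw),-np.sin(yaw)],[np.sin(yaw),np.cos(yaw)]])
b=ray("top",f(185,332,175,190),.09);r=ray("top",f(277,138,175,190),.09)
print("bases",b,r,np.linalg.norm(b-r),"yaw from bases",np.degrees(np.arctan2(*(r-b)[[1,0]]))%360)
for y in(60,-60):print(c[:2]+R@[-.034,y/1e3],c[:2]+R@[.040,y/1e3])
print("anvil",ray("top",f(175,183,335,210),.088),"tip",ray("top",f(217,189,335,210),.182))
E
```

```text
[[0.6029 0.1612 0.005 ]
 [0.5528 0.0468 0.005 ]
 [0.3798 0.1261 0.005 ]
 [0.4328 0.2419 0.005 ]] sides [np.float64(0.1882795705426397), np.float64(0.124908464722908), np.float64(0.19033889636740028), np.float64(0.1274196252665608)]
centre [0.4921 0.144  0.005 ] yaw 65.87253312674333
bases [0.4226 0.1378 0.09  ] [0.5307 0.0887 0.09  ] 0.11876568768895994 yaw from bases 335.53985733224755
[0.4234 0.1375] [0.4537 0.205 ]
[0.533  0.0885] [0.5632 0.156 ]
anvil [ 0.4632 -0.2144  0.088 ] tip [ 0.4635 -0.213   0.182 ]
```

```bash
cat >>h.py <<'E'
from scipy.spatial.transform import Rotation as Ro
def tool(yaw_y,delta):
    "closing axis level at yaw_y; tool z tilted to depression delta towards yaw_y+90 (deg)"
    y=np.radians(yaw_y);Y=np.array([np.cos(y),np.sin(y),0]);X=np.array([-Y[1],Y[0],0]);d=np.radians(delta)
    Z=np.cos(d)*X-np.sin(d)*np.array([0,0,1]);return Ro.from_matrix(np.c_[np.cross(Y,Z),Y,Z])
def plan(p,R,N,p0=None,R0=None):
    o=env.get_obs();p0=o['tool_pos'] if p0 is None else p0;R0=Ro.from_quat(o['tcp_rot']) if R0 is None else R0
    rv=(R0.inv()*R).as_rotvec()/N;dp=(np.array(p)-p0)/N
    for i in range(N):
        Ri=R0*Ro.from_rotvec(rv*i);print(np.round(Ri.inv().apply(dp)*1e3,1),np.round(np.degrees(rv),2))
def log():
    import json;o=env.get_obs();open("fk.jsonl","a").write(json.dumps([list(map(float,o[k])) for k in("joint_positions","tool_pos","tcp_rot")])+"\n")
    print(o['time'],o['tool_pos'],Ro.from_quat(o['tcp_rot']).as_matrix().T,o['joint_positions'],o['ft_force'],o['grip_width'],o['grip_force'])
E
python3 - <<'E'
from h import *
log()
plan([.44,.165,.22],tool(-24.3,90),16)
E
```

```text
0.1 [0.1606 0.6295 0.2387] [[-0.969   0.2472  0.0001]
 [ 0.2472  0.969  -0.0011]
 [-0.0003 -0.001  -1.    ]] [ 1.2744  0.4808  1.5968  0.      1.0651 -0.0466] [-0.235   0.4293  0.2778] 1.0036352802707555 0.0
[-24.1 -23.8   1.2] [-0.    0.    6.25]
[-26.5 -21.    1.2] [-0.    0.    6.25]
[-28.7 -18.    1.2] [-0.    0.    6.25]
[-30.5 -14.8   1.2] [-0.    0.    6.25]
[-31.9 -11.4   1.2] [-0.    0.    6.25]
[-33.   -7.9   1.2] [-0.    0.    6.25]
[-33.6  -4.2   1.2] [-0.    0.    6.25]
[-33.9  -0.5   1.2] [-0.    0.    6.25]
[-33.7   3.2   1.2] [-0.    0.    6.25]
[-33.2   6.8   1.2] [-0.    0.    6.25]
[-32.3  10.4   1.2] [-0.    0.    6.25]
[-30.9  13.8   1.2] [-0.    0.    6.25]
[-29.2  17.1   1.2] [-0.    0.    6.25]
[-27.2  20.2   1.2] [-0.    0.    6.25]
[-24.8  23.    1.2] [-0.    0.    6.25]
[-22.2  25.6   1.2] [-0.    0.    6.25]
```

{"fn": "carry_out", "kwargs": {
  "plan": [-24,-24,1,0,0,6.25,-1,-26.5,-21,1,0,0,6.25,-1,-28.5,-18,1,0,0,6.25,-1,-30.5,-15,1,0,0,6.25,-1,-32,-11.5,1,0,0,6.25,-1,-33,-8,1,0,0,6.25,-1,-33.5,-4,1,0,0,6.25,-1,-34,-0.5,1,0,0,6.25,-1]
}}

```text
time: 0.9
tool_pos: [0.3005, 0.396, 0.2311]
tcp_rot: [0.534, 0.845, -0.0, -0.0]
ft_force: [-0.3, 0.1, 0.5]
grip_width: 0.998
grip_force: 0.0
```

```bash
python3 -c "
from h import *
log()"
```

```text
0.9 [0.3005 0.396  0.2311] [[-0.4295  0.9031 -0.0001]
 [ 0.9031  0.4295 -0.0002]
 [-0.0002 -0.0002 -1.    ]] [ 0.8606  0.2772  1.9489 -0.      0.9158  0.4167] [-0.2855  0.0994  0.5463] 0.9984587678615112 0.0
```

{"fn": "carry_out", "kwargs": {
  "plan": [-33.5,3,1,0,0,6.25,-1,-33,7,1,0,0,6.25,-1,-32,10.5,1,0,0,6.25,-1,-31,14,1,0,0,6.25,-1,-29,17,1,0,0,6.25,-1,-27,20,1,0,0,6.25,-1,-25,23,1,0,0,6.25,-1,-22,25.5,1,0,0,6.25,-1]
}}

```text
time: 1.7
tool_pos: [0.4399, 0.1648, 0.2232]
tcp_rot: [0.841, 0.54, -0.0, -0.0]
ft_force: [-0.2, 0.4, -0.3]
grip_width: 1.0
grip_force: 0.0
```

```bash
python3 -c "
from h import *
log()"
```

```text
1.7 [0.4399 0.1648 0.2232] [[ 0.4158  0.9094 -0.0001]
 [ 0.9094 -0.4158 -0.0001]
 [-0.0002 -0.0001 -1.    ]] [ 0.2939  0.2495  2.014  -0.      0.8783  0.7227] [-0.2397  0.4387 -0.2859] 1.0000932117264103 0.0
```

{"fn": "carry_out", "kwargs": {
  "plan": [0,0,0,0,5,0,-1,0,0,0,0,5,0,-1,0,0,0,0,5,0,-1]
}}

```text
time: 2.0
tool_pos: [0.4398, 0.1658, 0.2234]
tcp_rot: [0.833, 0.537, 0.111, -0.071]
ft_force: [-0.2, 0.5, 0.1]
grip_width: 0.997
grip_force: 0.0
```

```bash
cat >fk.py <<'E'
from h import *
import json
from scipy.optimize import least_squares
D=[json.loads(l) for l in open("fk.jsonl")]
def fk(q,P):
    a1,L1,L2,e,h,d=P;c=.0303
    z=lambda t:Ro.from_euler('z',t).as_matrix();y=lambda t:Ro.from_euler('y',t).as_matrix()
    A=z(q[0])@y(q[1]);p=z(q[0])@[a1,c,h]+A@[0,0,L1]
    A=A@y(q[2]);p=p+A@[L2*np.sin(e),0,L2*np.cos(e)];A=A@z(q[3])@y(q[4]);p=p+A@[0,0,d]
    return p,A@z(q[5])
def fit():
    f=lambda P:np.concatenate([fk(q,P)[0]-t for q,t,_ in D]+[1e-3*(np.array(P)-[0,.45,.42,0,.2,.3])])
    s=least_squares(f,[0,.45,.42,0,.2,.3]);return s.x,s.fun
def ik(p,R,P,q0):
    f=lambda q:np.concatenate([fk(q,P)[0]-p,.3*(R.inv()*Ro.from_matrix(fk(q,P)[1]@M)).as_rotvec()])
    return least_squares(f,q0)
q,t,r=D[0];M=np.eye(3)
P,_=fit();M=fk(q,P)[1].T@Ro.from_quat(r).as_matrix()
if __name__=="__main__":
    print(P,np.abs(fit()[1]).max());print(M.round(3))
    for q,t,r in D:print(Ro.from_matrix(fk(q,P)[1]@M).as_matrix().T.round(3)[0],(fk(q,P)[0]-t)*1e3)
E
python3 - <<'E'
from h import *
log()
import cv2;cv2.imwrite("pics/w1.png",env.snapshot("wrist"))
c=env.calibration("wrist")
for P in([.423,.1375,.09],[.4537,.205,.047]):print(proj(c,P))
E
python3 fk.py
```

```text
2.0 [0.4398 0.1658 0.2234] [[ 0.3976  0.8794  0.2617]
 [ 0.9111 -0.4122  0.0012]
 [ 0.1089  0.238  -0.9651]] [0.1212 0.1807 2.1513 0.3535 0.7    0.2868] [-0.2009  0.5239  0.1251] 0.9966216045373638 0.0
[273.1255 290.1539]
[273.717 195.097]
[-0.0003  0.5977  0.4461  0.0729  0.3169  0.3637] 0.00014765152462007153
[[ 0. -1.  0.]
 [ 1.  0.  0.]
 [-0.  0.  1.]]
[-0.969  0.247  0.   ] [ 0.0003  0.0008 -0.0025]
[-0.43   0.903 -0.   ] [-0.003  -0.0035  0.0056]
[ 0.416  0.909 -0.   ] [0.0009 0.0003 0.0022]
[0.398 0.879 0.262] [ 0.003  -0.0013 -0.0054]
```

View pics/w1.png

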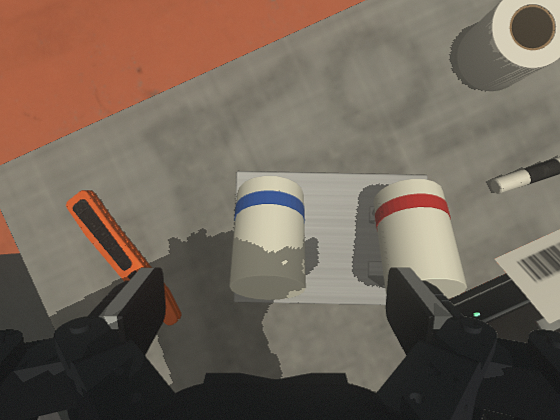

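The wrist view shows the blue-banded pot centred at about column 269, with its base near (267,286) and its mouth near (272,190). The prediction was columns 273–274, so the pot sits about 3 mm towards the tool's −y. The red pot is well clear to the right. The arm model fits to well under a millimetre, so next I check reach for the grasp and for seating.

```bash
cat >chk.py <<'E'
from fk import *
a=np.array([np.cos(np.radians(65.7))*.866,np.sin(np.radians(65.7))*.866,-.5]);b=np.array([.4206,.1385,.09]);s=.035
lo=np.array([-2.75,-.82,.23,-1.56,.09,-2.92]);hi=np.array([2.75,2.05,2.67,4.7,2.69,2.92])
S=np.array([.4633,-.2137,.088])
def show(n,p,R,q0):
    r=ik(p,R,P,q0);m=np.minimum(r.x-lo,hi-r.x);print(n,np.round(p,4),"q",r.x.round(2),"cost %.1e"%r.cost,"margin %.2f"%m.min());return r.x
if __name__=="__main__":
  for dl in(80,75,70,60,50):
    R=tool(-24.3,dl);t=R.as_matrix()[:,2];q=show(f"grasp {dl}",b+s*a+.011*t,R,D[-1][0])
    for yy in(-60,-25,-5,15,40):
        for h,nm in((0.085,"final"),(.225,"above")):
            R2=tool(yy,dl+60);t=R2.as_matrix()[:,2];g=S+[0,0,h-s+0];show(f"   {nm} yaw {yy}",g+.011*t,R2,[-.2,.4,1.9,0.3,1.2,q[5]])
E
python3 chk.py
```

```text
grasp 80 [0.4339 0.1679 0.0617] q [0.19 0.49 2.26 0.47 0.32 0.18] cost 6.2e-21 margin 0.23
   final yaw -60 [ 0.456  -0.2179  0.1309] q [-0.16  0.82  1.61 -0.5   1.47  1.15] cost 1.2e-24 margin 1.06
   above yaw -60 [ 0.456  -0.2179  0.2709] q [-0.16  0.65  1.55 -0.5   1.67  1.04] cost 1.8e-24 margin 1.02
   final yaw -25 [ 0.4597 -0.2213  0.1309] q [ 0.    0.71  1.92 -0.86  1.15  1.07] cost 3.5e-20 margin 0.70
   above yaw -25 [ 0.4597 -0.2213  0.2709] q [ 0.    0.5   1.86 -0.79  1.35  0.85] cost 6.8e-20 margin 0.77
   final yaw -5 [ 0.4626 -0.2221  0.1309] q [ 0.05  0.65  2.13 -1.16  0.97  1.13] cost 1.3e-16 margin 0.40
   above yaw -5 [ 0.4626 -0.2221  0.2709] q [ 0.05  0.4   2.05 -1.    1.13  0.8 ] cost 6.9e-17 margin 0.56
   final yaw 15 [ 0.4655 -0.2218  0.1309] q [ 0.04  0.61  2.34 -1.62  0.85  1.32] cost 4.2e-20 margin -0.06
   above yaw 15 [ 0.4655 -0.2218  0.2709] q [ 0.04  0.29  2.25 -1.28  0.9   0.79] cost 4.2e-26 margin 0.28
   final yaw 40 [ 0.4687 -0.2202  0.1309] q [-0.13  0.61  2.58 -2.42  0.91  1.61] cost 1.4e-18 margin -0.86
   above yaw 40 [ 0.4687 -0.2202  0.2709
[... 4056 characters left out ...]
26  0.3   1.87 -0.39  1.07  0.39] cost 6.5e-25 margin 0.80
   final yaw -5 [ 0.463  -0.2174  0.1277] q [-0.26  0.45  2.1  -0.61  0.63  0.34] cost 3.5e-26 margin 0.54
   above yaw -5 [ 0.463  -0.2174  0.2677] q [-0.26  0.24  1.96 -0.43  0.93  0.09] cost 7.7e-28 margin 0.71
   final yaw 15 [ 0.4643 -0.2173  0.1277] q [-0.29  0.41  2.18 -0.71  0.46  0.08] cost 3.9e-22 margin 0.37
   above yaw 15 [ 0.4643 -0.2173  0.2677] q [-0.29  0.18  2.04 -0.43  0.78 -0.27] cost 3.8e-18 margin 0.63
   final yaw 40 [ 0.4657 -0.2166  0.1277] q [-0.38  0.37  2.27 -0.7   0.25 -0.42] cost 3.7e-23 margin 0.16
   above yaw 40 [ 0.4657 -0.2166  0.2677] q [-0.38  0.12  2.11 -0.29  0.61 -0.87] cost 3.8e-30 margin 0.52
```

```bash
python3 - <<'E'
from h import *
plan([.4342,.1687,.0619],tool(-24.3,75),8)
E
```

```text
[-5.2 -0.7 19.4] [ 0.   -0.06  0.01]
[-5.2 -0.7 19.4] [ 0.   -0.06  0.01]
[-5.2 -0.7 19.4] [ 0.   -0.06  0.01]
[-5.2 -0.7 19.4] [ 0.   -0.06  0.01]
[-5.2 -0.7 19.5] [ 0.   -0.06  0.01]
[-5.1 -0.7 19.5] [ 0.   -0.06  0.01]
[-5.1 -0.7 19.5] [ 0.   -0.06  0.01]
[-5.1 -0.7 19.5] [ 0.   -0.06  0.01]
```

{"fn": "carry_out", "kwargs": {
  "plan": [-5,-0.7,19.5,0,0,0,-1,-5,-0.7,19.5,0,0,0,-1,-5,-0.7,19.5,0,0,0,-1,-5,-0.7,19.5,0,0,0,-1,-5,-0.7,19.5,0,0,0,-1,-5,-0.7,19.5,0,0,0,-1,-5,-0.7,19.5,0,0,0,-1,-5,-0.7,19.5,0,0,0,-1]
}}

```text
time: 2.85
tool_pos: [0.4351, 0.1704, 0.0613]
tcp_rot: [0.833, 0.538, 0.109, -0.071]
ft_force: [0.4, 0.1, 0.9]
grip_width: 1.002
grip_force: 0.0
```

```bash
python3 - <<'E'
from h import *
log()
import cv2;cv2.imwrite("pics/w2.png",env.snapshot("wrist"))
E
```

```text
2.85 [0.4351 0.1704 0.0613] [[ 0.3976  0.8805  0.2581]
 [ 0.9114 -0.4114 -0.0005]
 [ 0.1057  0.2354 -0.9661]] [ 0.1357  0.4972  2.2992  0.8344  0.3    -0.2362] [0.4091 0.0554 0.9156] 1.0016309521465905 0.0
```

View pics/w2.png

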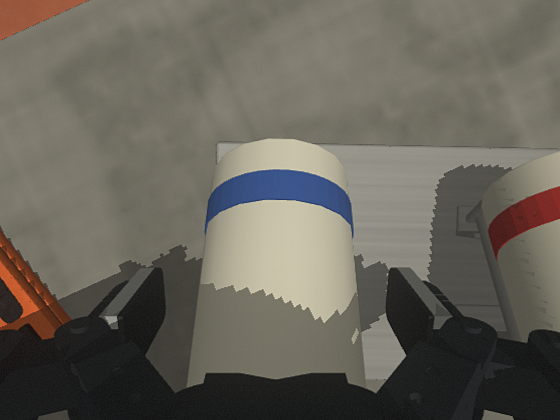

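The pot sits between the open fingers: its edges at about columns 197 and 356 give a middle near 276, against a finger middle near 275. The red pot is clear to the right, so I close the gripper.

{"fn": "carry_out", "kwargs": {
  "plan": [0,0,0,0,0,0,1,0,0,0,0,0,0,1,0,0,0,0,0,0,1,0,0,0,0,0,0,1,0,0,0,0,0,0,1,0,0,0,0,0,0,1,0,0,0,0,0,0,1,0,0,0,0,0,0,1]
}}

```text
time: 3.7
tool_pos: [0.4358, 0.1701, 0.0632]
tcp_rot: [0.833, 0.538, 0.11, -0.07]
ft_force: [-0.9, -2.4, 11.2]
grip_width: 0.669
grip_force: 64.5
```

```bash
python3 - <<'E'
from h import *
log()
o=env.get_obs();p=o['tool_pos']
print("up");plan(p+[-.01,-.01,.15],Ro.from_quat(o['tcp_rot']),8)
E
```

```text
3.7 [0.4358 0.1701 0.0632] [[ 0.3973  0.8801  0.2598]
 [ 0.9113 -0.4118  0.0014]
 [ 0.1082  0.2362 -0.9657]] [ 0.1345  0.4931  2.299   0.8317  0.3016 -0.234 ] [-0.8532 -2.3581 11.1573] 0.6688481755509661 64.54948723505368
up
[  3.3  -0.6 -18.5] [0. 0. 0.]
[  3.3  -0.6 -18.5] [0. 0. 0.]
[  3.3  -0.6 -18.5] [0. 0. 0.]
[  3.3  -0.6 -18.5] [0. 0. 0.]
[  3.3  -0.6 -18.5] [0. 0. 0.]
[  3.3  -0.6 -18.5] [0. 0. 0.]
[  3.3  -0.6 -18.5] [0. 0. 0.]
[  3.3  -0.6 -18.5] [0. 0. 0.]
```

{"fn": "carry_out", "kwargs": {
  "plan": [1.5,0,-7,0,0,0,1,3,-0.5,-14,0,0,0,1,4,-0.5,-20,0,0,0,1,5,-0.5,-24,0,0,0,1,5,-0.5,-24,0,0,0,1,5,-0.5,-24,0,0,0,1,5,-0.5,-24,0,0,0,1,5,-0.5,-20,0,0,0,1]
}}

```text
time: 4.5
tool_pos: [0.4284, 0.1636, 0.2244]
tcp_rot: [0.833, 0.538, 0.11, -0.07]
ft_force: [0.6, 0.6, -1.5]
grip_width: 0.667
grip_force: 63.8
```

```bash
python3 - <<'E'
from h import *
log()
import cv2;cv2.imwrite("pics/w3.png",env.snapshot("wrist"));cv2.imwrite("pics/s3.png",env.snapshot("side")[90:310,170:410])
a=cv2.imread("pics/w3.png");b=cv2.imread("pics/s3.png")
cv2.imwrite("pics/m3.png",np.hstack([cv2.resize(a,(400,300)),cv2.resize(b,(400,367))[:300]]))
# rotation pair needed: predicted axis
E
```

```text
4.5 [0.4284 0.1636 0.2244] [[ 0.3977  0.8803  0.2586]
 [ 0.9112 -0.412   0.0013]
 [ 0.1077  0.2351 -0.966 ]] [0.1216 0.163  2.1707 0.3494 0.6991 0.2896] [ 0.5899  0.5847 -1.4701] 0.6666489105159283 63.7989051011391
```

View pics/m3.png

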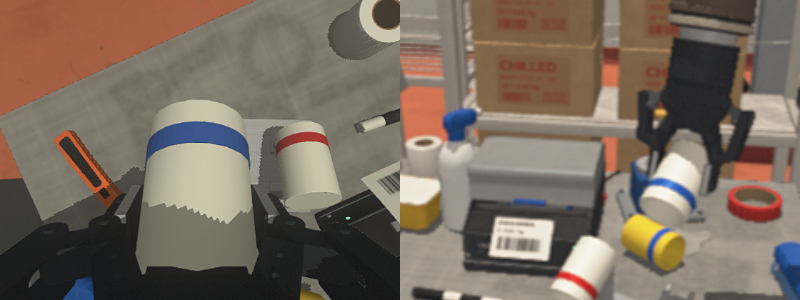

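The pot is lifted and sits in the fingers as before, with its mouth top still at wrist row 140. The red pot is still in the rack. Next I work out the turn and the carry to the gauge.

```bash
cat >pot.py <<'E'
from chk import *
Rg=Ro.from_matrix(np.array([[.3973,.8801,.2598],[.9113,-.4118,.0014],[.1082,.2362,-.9657]]).T)
tg=np.array([.4358,.1701,.0632])
rimT=Rg.inv().apply(b+.085*a-tg);rimT[1]=0;aT=Rg.inv().apply(a);aT[1]=0;aT/=np.linalg.norm(aT)
beta=np.degrees(np.arctan2(aT[0],aT[2]))
def tgt(h,yaw,S=S):
    R=tool(yaw,90+beta);return S+[0,0,h]-R.apply(rimT),R
E
python3 - <<'E'
from pot import *
from h import *
print(rimT,aT,beta)
p,R=tgt(.125,-20);print(p,R.apply(aT));show("q",p,R,[.1,.3,2,-.3,1,.6])
plan(p,R,16)
E
```

```text
[0.0332 0.     0.0252] [0.7064 0.     0.7078] 44.941093676230494
[ 0.4614 -0.219   0.2542] [ 0.  0. -1.]
q [ 0.4614 -0.219   0.2542] q [-0.01  0.46  1.92 -0.79  1.22  0.79] cost 1.9e-22 margin 0.75
[-19.8  11.7  -7.2] [-0.06 -3.75 -0.28]
[-20.3  11.6  -5.8] [-0.06 -3.75 -0.28]
[-20.7  11.5  -4.5] [-0.06 -3.75 -0.28]
[-21.   11.4  -3.1] [-0.06 -3.75 -0.28]
[-21.2  11.3  -1.7] [-0.06 -3.75 -0.28]
[-21.3  11.2  -0.3] [-0.06 -3.75 -0.28]
[-21.4  11.1   1.1] [-0.06 -3.75 -0.28]
[-21.3  11.    2.5] [-0.06 -3.75 -0.28]
[-21.1  10.9   3.9] [-0.06 -3.75 -0.28]
[-20.9  10.8   5.3] [-0.06 -3.75 -0.28]
[-20.5  10.7   6.7] [-0.06 -3.75 -0.28]
[-20.1  10.5   8. ] [-0.06 -3.75 -0.28]
[-19.6  10.4   9.3] [-0.06 -3.75 -0.28]
[-19.   10.3  10.6] [-0.06 -3.75 -0.28]
[-18.3  10.2  11.8] [-0.06 -3.75 -0.28]
[-17.6  10.1  13. ] [-0.06 -3.75 -0.28]
```

{"fn": "carry_out", "kwargs": {
  "plan": [-20,11.5,-8,0,-3.75,-0.3,1,-20.5,11.5,-6.5,0,-3.75,-0.3,1,-20.5,11.5,-5,0,-3.75,-0.3,1,-21,11.5,-3.5,0,-3.75,-0.3,1,-21,11.5,-2,0,-3.75,-0.3,1,-21.5,11,-0.5,0,-3.75,-0.3,1,-21.5,11,1,0,-3.75,-0.3,1,-21.5,11,2.5,0,-3.75,-0.3,1]
}}

```text
time: 5.4
tool_pos: [0.4442, -0.0293, 0.2392]
tcp_rot: [0.821, 0.555, -0.109, 0.074]
ft_force: [0.0, -0.7, -0.0]
grip_width: 0.67
grip_force: 63.7
```

```bash
python3 - <<'E'
from pot import *
log();p,R=tgt(.125,-20);plan(p,R,8)
E
```

```text
5.4 [ 0.4442 -0.0293  0.2392] [[ 0.3602  0.8954 -0.2618]
 [ 0.9277 -0.3733 -0.0003]
 [-0.098  -0.2427 -0.9651]] [ 0.0596  0.264   1.9825 -0.2797  1.0286  0.6031] [ 0.0073 -0.6543 -0.0482] 0.6701292416286879 63.74015709225205
[-21.   10.8   3.7] [-0.12 -3.72 -0.21]
[-20.7  10.8   5.1] [-0.12 -3.72 -0.21]
[-20.4  10.7   6.5] [-0.12 -3.72 -0.21]
[-19.9  10.6   7.8] [-0.12 -3.72 -0.21]
[-19.4  10.5   9.1] [-0.12 -3.72 -0.21]
[-18.8  10.4  10.4] [-0.12 -3.72 -0.21]
[-18.2  10.3  11.6] [-0.12 -3.72 -0.21]
[-17.4  10.2  12.8] [-0.12 -3.72 -0.21]
```

{"fn": "carry_out", "kwargs": {
  "plan": [-21,11,3.5,-0.1,-3.7,-0.2,1,-20.5,11,5,-0.1,-3.7,-0.2,1,-20.5,10.5,6.5,-0.1,-3.7,-0.2,1,-20,10.5,8,-0.1,-3.7,-0.2,1,-19.5,10.5,9,-0.1,-3.7,-0.2,1,-19,10.5,10.5,-0.1,-3.7,-0.2,1,-18,10,11.5,-0.1,-3.7,-0.2,1,-17.5,10,13,-0.1,-3.7,-0.2,1]
}}

```text
time: 6.2
tool_pos: [0.4609, -0.219, 0.2533]
tcp_rot: [0.758, 0.53, -0.313, 0.217]
ft_force: [0.3, -0.1, -0.6]
grip_width: 0.671
grip_force: 63.8
```

```bash
python3 - <<'E'
from pot import *
import cv2
log();o=env.get_obs();R=Ro.from_quat(o['tcp_rot']);rim=o['tool_pos']+R.apply(rimT);ax=R.apply(aT);print("rim",rim,"axis",ax)
s=env.snapshot("side");cs=env.calibration("side");t=env.snapshot("top");ct=env.calibration("top")
cv2.imwrite("pics/s4.png",s);cv2.imwrite("pics/t4.png",t)
def crop(im,c,P,h=50):
    u,v=proj(c,P).astype(int);print((u-h,v-h));return cv2.resize(im[max(v-h,0):v+h,u-h:u+h],(400,400),interpolation=3)
cv2.imwrite("pics/m4.png",np.hstack([crop(s,cs,rim),crop(t,ct,rim)]))
for n,c in(("side",cs),("top",ct)):
    print(n,"rim",proj(c,rim),"base",proj(c,rim-.085*ax),"seat",proj(c,S),"tip",proj(c,S+[0,0,.094]))
E
```

```text
6.2 [ 0.4609 -0.219   0.2533] [[ 0.2427  0.6675 -0.7039]
 [ 0.939  -0.344  -0.0024]
 [-0.2438 -0.6603 -0.7103]] [-0.0167  0.4557  1.9157 -0.7874  1.2156  0.7907] [ 0.287  -0.1013 -0.5557] 0.6708620695618702 63.757594802737
rim [ 0.4628 -0.2135  0.2121] axis [-0.0011  0.0041 -1.    ]
(np.int64(276), np.int64(96))
(np.int64(343), np.int64(207))
side rim [326.6757 146.2142] base [328.4756 115.5567] seat [324.0266 187.5241] tip [325.8706 156.564 ]
top rim [393.2755 257.83  ] base [406.9403 259.7818] seat [378.0636 255.3241] tip [389.2416 256.96  ]
```

View pics/m4.png

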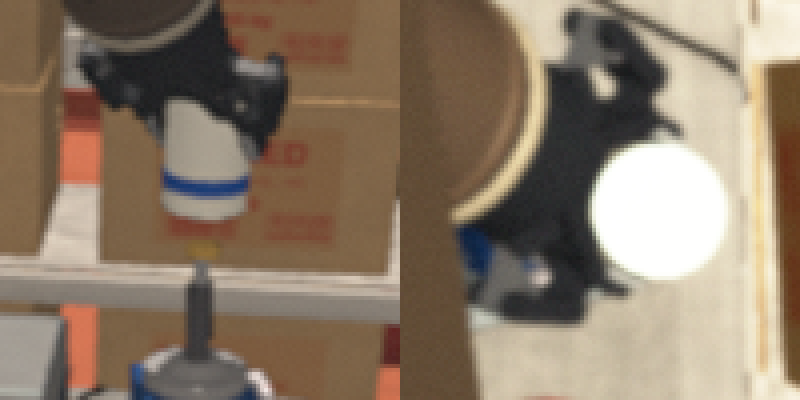

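The side view shows the pot upright, with its rim centred at about column 326.8 and the stem at 325.6, clear above the stem. In the top view the pot's base is at (407.4,259.1) against the predicted (406.9,259.8). That is within about 1 mm, so I descend.

{"fn": "carry_out", "kwargs": {
  "plan": [9,0,9,0,0,0,1,9,0,9,0,0,0,1,9,0,9,0,0,0,1,9,0,9,0,0,0,1,9,0,9,0,0,0,1,9,0,9,0,0,0,1,9,0,9,0,0,0,1,9,0,9,0,0,0,1]
}}

```text
time: 7.1
tool_pos: [0.461, -0.2176, 0.1509]
tcp_rot: [0.758, 0.53, -0.312, 0.217]
ft_force: [-0.1, 1.2, -0.3]
grip_width: 0.67
grip_force: 63.8
```

```bash
python3 - <<'E'
from pot import *
log();o=env.get_obs();R=Ro.from_quat(o['tcp_rot']);rim=o['tool_pos']+R.apply(rimT);print("rim-S",(rim-S)*1e3,R.apply(aT))
E
```

```text
7.1 [ 0.461  -0.2176  0.1509] [[ 0.2444  0.6687 -0.7022]
 [ 0.9387 -0.3449 -0.0018]
 [-0.2434 -0.6587 -0.712 ]] [-0.0151  0.6132  1.9764 -0.8584  1.0657  0.9677] [-0.0703  1.2187 -0.3401] 0.6699135835166669 63.794038430205546
rim-S [-0.3748  1.7337 21.7381] [ 0.0004  0.0062 -1.    ]
```

{"fn": "carry_out", "kwargs": {
  "plan": [1,0.5,3,0,0,0,1,2,0,2,0,0,0,1,2,0,2,0,0,0,1,2,0,2,0,0,0,1,2,0,2,0,0,0,1]
}}

```text
time: 7.6
tool_pos: [0.4611, -0.2191, 0.1383]
tcp_rot: [0.759, 0.53, -0.312, 0.217]
ft_force: [-1.1, -0.8, 6.3]
grip_width: 0.672
grip_force: 64.0
```

```bash
cat >st.py <<'E'
from pot import *
log();o=env.get_obs();R=Ro.from_quat(o['tcp_rot']);rim=o['tool_pos']+R.apply(rimT);print("rim-S",(rim-S)*1e3,R.apply(aT),o['ft_torque'])
E
python3 st.py
```

```text
7.6 [ 0.4611 -0.2191  0.1383] [[ 0.2448  0.6683 -0.7025]
 [ 0.9386 -0.3449 -0.001 ]
 [-0.2429 -0.6591 -0.7117]] [-0.0177  0.6347  1.9812 -0.8722  1.0477  0.9906] [-1.1435 -0.7611  6.2674] 0.6720592745096005 64.04395735815342
rim-S [-0.2185  0.1128  9.1042] [ 0.001   0.0055 -1.    ] [-0.3498  0.214  -0.0867]
```

{"fn": "carry_out", "kwargs": {
  "plan": [1.5,0,1.5,0,0,0,1,1.5,0,1.5,0,0,0,1,1.5,0,1.5,0,0,0,1,1,0,1,0,0,0,1,0,0,0,0,0,0,1]
}}

```text
time: 8.1
tool_pos: [0.4611, -0.2193, 0.1325]
tcp_rot: [0.758, 0.529, -0.312, 0.218]
ft_force: [-1.6, 11.3, 36.2]
grip_width: 0.666
grip_force: 67.1
```

```bash
python3 st.py
```

```text
8.1 [ 0.4611 -0.2193  0.1325] [[ 0.2446  0.6663 -0.7044]
 [ 0.9387 -0.3449 -0.0002]
 [-0.2431 -0.6611 -0.7098]] [-0.0166  0.646   1.9831 -0.8795  1.0417  1.0043] [-1.6425 11.3032 36.2128] 0.6657328065290841 67.05666554120398
rim-S [-0.1778 -0.1476  3.2294] [ 0.0007  0.0027 -1.    ] [-1.8927  2.3742 -0.8251]
```

```bash
python3 - <<'E'
from pot import *
import cv2
s=env.snapshot("side");t=env.snapshot("top")
cv2.imwrite("pics/s5.png",s);cv2.imwrite("pics/m5.png",np.hstack([cv2.resize(s[130:220,280:370],(400,400),interpolation=3),cv2.resize(t[215:305,345:435],(400,400),interpolation=3)]))
for n in("side","top"):
    c=env.calibration(n);print(n,"seat",proj(c,S),"base",proj(c,S+[0,0,.085]))
E
```

```text
side seat [324.0266 187.5241] base [325.6885 159.6219]
top seat [378.0636 255.3241] base [388.0651 256.7878]
```

View pics/m5.png

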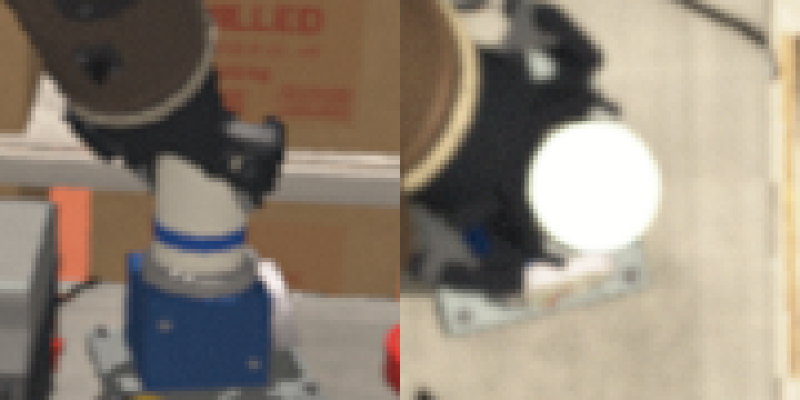

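The pot is on the anvil: the side view shows its full plain rim strip below the band, resting on the steel. In the top view its base is centred at (388.5,256.5), against (388.1,256.8) expected for an upright, seated pot. There is about 11 N of side load and a little more push than needed, so I ease both off.

{"fn": "carry_out", "kwargs": {
  "plan": [0.1,-0.2,-0.8,0,0,0,1,0,0,0,0,0,0,1,0,0,0,0,0,0,1,0,0,0,0,0,0,1]
}}

```text
time: 8.6
tool_pos: [0.4611, -0.219, 0.1325]
tcp_rot: [0.758, 0.529, -0.312, 0.218]
ft_force: [-0.8, 1.8, 24.9]
grip_width: 0.67
grip_force: 65.5
```

```bash
python3 st.py
```

```text
8.6 [ 0.4611 -0.219   0.1325] [[ 0.2445  0.6667 -0.7041]
 [ 0.9387 -0.3447 -0.0005]
 [-0.243  -0.6609 -0.7101]] [-0.0162  0.6457  1.983  -0.8789  1.0417  1.0038] [-0.8279  1.7827 24.9439] 0.669578965883021 65.50419205566868
rim-S [-0.1734  0.1919  3.2851] [ 0.0007  0.0031 -1.    ] [-2.1025  1.4484 -0.2746]
```

The arm is stiffly seated with 25 N down and little side load. The moment suggests the load sits toward the rim's −x side, so I level it with a small turn.

{"fn": "carry_out", "kwargs": {
  "plan": [0.1,0.4,-0.1,0.35,-0.2,-0.35,1,0,0,0,0,0,0,1,0,0,0,0,0,0,1,0,0,0,0,0,0,1]
}}

```text
time: 9.0
tool_pos: [0.4615, -0.219, 0.1324]
tcp_rot: [0.757, 0.53, -0.316, 0.215]
ft_force: [-1.1, 0.3, 22.0]
grip_width: 0.668
grip_force: 65.3
```

```bash
python3 st.py
```

```text
9.0 [ 0.4615 -0.219   0.1324] [[ 0.2379  0.6666 -0.7065]
 [ 0.9387 -0.3447 -0.0092]
 [-0.2496 -0.661  -0.7077]] [-0.0161  0.6497  1.9768 -0.8738  1.0494  0.9937] [-1.0619  0.2666 22.0131] 0.6680202730859123 65.29493344554794
rim-S [-0.154   0.1656  3.1331] [-0.0087  0.003  -1.    ] [-1.9796  1.2317 -0.1418]
```

{"fn": "carry_out", "kwargs": {
  "plan": [0.3,0.5,0.1,0.5,-0.25,-0.5,1,0,0,0,0,0,0,1,0,0,0,0,0,0,1,0,0,0,0,0,0,1]
}}

```text
time: 9.4
tool_pos: [0.462, -0.2192, 0.1325]
tcp_rot: [0.755, 0.532, -0.321, 0.212]
ft_force: [-3.0, 0.9, 28.3]
grip_width: 0.668
grip_force: 66.1
```

```bash
python3 st.py
```

```text
9.4 [ 0.462  -0.2192  0.1325] [[ 0.2289  0.6661 -0.7098]
 [ 0.9384 -0.345  -0.0211]
 [-0.259  -0.6612 -0.7041]] [-0.0161  0.6548  1.9681 -0.8671  1.0605  0.9798] [-3.0098  0.8562 28.2778] 0.6680610613646984 66.11744076522882
rim-S [-0.2202 -0.0267  3.2286] [-0.0216  0.0025 -0.9998] [-2.4847  1.0095 -0.3377]
```

{"fn": "carry_out", "kwargs": {
  "plan": [-0.3,-0.2,-0.1,-0.2,0.1,0.2,1,0,0,0,0,0,0,1,0,0,0,0,0,0,1,0,0,0,0,0,0,1]
}}

```text
time: 9.8
tool_pos: [0.4618, -0.2191, 0.1324]
tcp_rot: [0.755, 0.531, -0.319, 0.213]
ft_force: [-2.6, 1.3, 23.7]
grip_width: 0.667
grip_force: 65.5
```

```bash
python3 st.py; python3 - <<'E'
from h import *
import cv2
s=env.snapshot("side");t=env.snapshot("top")
cv2.imwrite("pics/m6.png",np.hstack([cv2.resize(s[130:220,280:370],(400,400),interpolation=3),cv2.resize(t[190:290,175:275],(400,400),interpolation=3)]))
E
```

```text
9.8 [ 0.4618 -0.2191  0.1324] [[ 0.2325  0.6666 -0.7082]
 [ 0.9385 -0.3448 -0.0164]
 [-0.2551 -0.6609 -0.7058]] [-0.0163  0.6526  1.9716 -0.8696  1.0557  0.985 ] [-2.6038  1.2756 23.6968] 0.6671859078900045 65.51710880288738
rim-S [-0.1735  0.0853  3.1671] [-0.0163  0.0031 -0.9999] [-1.964   0.9805 -0.1807]
```

View pics/m6.png

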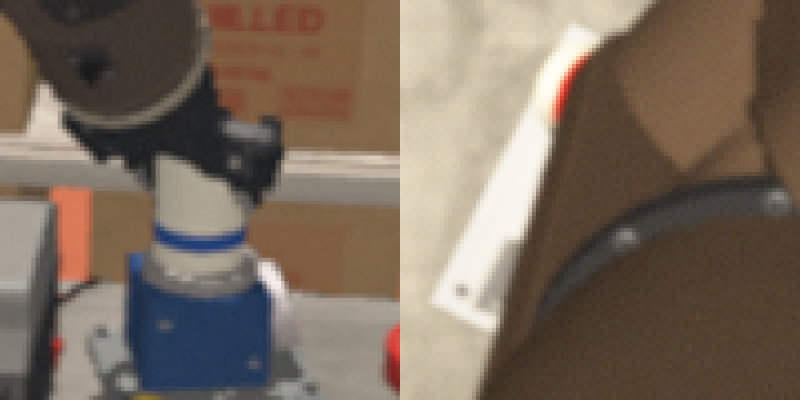

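The pot stands upright on the anvil, with its rim strip resting on the steel around crop row 270. The push is steady at 24 N with the grip holding. The red pot's mouth and band are where they were. I hand in the job.

```bash
python3 -c "
from bench import env
print(env.finish_job())"
```

```text
the job is handed in; nothing more can be done
None
```

I handed the job in at about 10 s with the blue-banded pot upside down on the anvil, gripped and pressed down with about 24 N; the hand-in returned no verdict, so I don't know whether it passed.

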